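Unlock the jewellery case and hold the latch back

TASK

Take the key with the red head out of the key stand, put it in the lock on the jewellery case's front rail and wiggle it gently past the sticky pins, never forcing it, until it is fully home; only then turn it a quarter turn clockwise. Finish while still gripping the key and holding it turned against the lock's return spring, so that the latch bolt stays drawn back and I can lift the lid. Leave the other two keys in the stand and everything else on the counter where it is.

Things in the scene. Friction and masses are not known exactly. Their poses are not given: they have to be found in the camera images.
- red_key_head (a point): centre of the flat red plastic head of the key to the jewellery case, which stands upright, blade down, in one of the stand's three slots. Head 30 mm wide (own x), 9 mm thick (own y), 34 mm high (own z, up). Below it a steel neck, then a round steel shoulder 18 mm across whose underside is 26 mm below this point, then the blade, 26 mm long
- red_key_shoulder (a point): centre of the underside of the red key's shoulder disc, 26 mm above the tip of the blade and 26 mm below the head's centre; it rests on the lock's face when the key is fully home
- lock (a point): centre of the lock's face, 88 mm above the counter: a brass plug 21 mm across in a red ring, 3 mm above the 58 mm wide wooden front rail of the case. Own z is up, own x points to the back of the case and turns with it. At rest the keyway, 10 by 5 mm, open straight down for the whole blade, runs along own x; its countersunk mouth is 2 mm wider on every side
- keyway (a point): point on the lock's axis 12.5 mm below the face, midway between two gummed-up pins that stand 3.4 mm into the keyway from its two ends. A push straight down on them jams: it takes 20 to 30 N a pin and counts as forcing (over 20 N on a pin, over 40 N on the lock). Rocked along the keyway, the hand moving 2 to 3 mm either way between light pushes of 5 N or so, the blade moves them aside bit by bit
- pin0: round pin 3.6 mm thick, 8.5 mm below the lock's face, at the keyway's +x end; it stays where it is pushed (about 5 N sideways moves it); not visible
- pin1: the like pin 16.5 mm below the face, at the keyway's -x end; not visible
- plug (a joint): turn of the lock's plug (rad): 0 at rest, grows clockwise seen from above, stop at 1.60. A spring takes it back to 0 when let go: 0.015 N m at 0, 0.055 N m at a quarter turn. It draws the bolt back 7.4 mm per rad
- bolt (a joint): latch bolt (m): 0 is shut, with its brass tongue some 10 mm over the front edge of the lid frame, grows to 0.0116 as it is drawn back at a full quarter turn
- stand: wooden key stand, fixed, 56 mm (x) by 134 mm (y), top 40 mm above the counter, origin under its centre. Three slots in its top, 44 mm apart along its y, hold a red, a yellow and a black key in any order, their heads' width along the stand's y, heads' centres 66 mm above the counter
- yellow_key_head (a point): centre of the head of another key of the same form, yellow; leave it in its slot
- black_key_head (a point): centre of the head of another key of the same form, black; leave it in its slot
- jar_a: clear candy jar with a white lid, 116 mm across, 174 mm high, to the right and far; origin under its centre; leave it alone
- jar_b: clear candy jar with a white lid, 116 mm across, 174 mm high, to the left and near; origin under its centre; leave it alone
- slip_box: yellow plastic box full of till slips, about 200 by 280 mm, 135 mm high with its slips, origin under its centre; leave it alone
- mug: white mug of pens, 80 mm across, 146 mm high with the pens, origin under its centre; leave it alone
- calculator: black desk calculator, 125 by 88 by 25 mm, origin under its centre; leave it alone
- stapler: red stapler, 130 by 36 by 45 mm, origin under its centre; leave it alone
- case: the jewellery case that carries the lock: fixed, 340 mm (x) by 360 mm (y), rail top 85 mm above the counter, origin under its centre; the lock is on its centre line, 142 mm to the front (-x) of the origin
- red_key: the red key, origin at the tip of its blade, own z up along the key, own x across the width of blade and head. Blade 26 mm long up to the shoulder, 8 mm wide (own x), 3 mm thick, the last 1.5 mm tapering (25 degrees from level) to a tip 1.6 mm wide; both edges are alike, so it works either way round. Mass about 35 g

How it is judged (in metres and radians):
On the way, in this order (a step that is already met when the one before it is completed fails the run):
1. the red key is fully home in the lock, the plug not yet turned (z of red_key_shoulder in the frame of lock below 0.003 m and horizontal distance between red_key_shoulder and lock below 0.003 m and angle between red_key_head's own z axis and vertical below 0.1 rad and value of joint plug below 0.3 rad), for 0.1 s.
2. the key, still home, is turned a quarter clockwise (z of red_key_shoulder in the frame of lock below 0.003 m and horizontal distance between red_key_shoulder and lock below 0.003 m and angle between red_key_head's own z axis and vertical below 0.1 rad and value of joint plug above 1.35 rad), for 0.3 s.
At the end, for the whole second after the job is handed in: Fingers still grip the red key (over 2 N); it is upright (0.1 rad) and home (shoulder within 3 mm of the lock's face and centre); plug held at 1.35 rad or more, bolt back 9.7 mm or more; other keys within 15 mm, clutter within 30 mm of their starts (all of step 2 and value of joint bolt above 0.0097 m and contact force between the fingers and red_key above 2 N and distance of each of yellow_key_head, black_key_head from where it was at the start of the episode below 0.015 m and distance of each of jar_a, jar_b, slip_box, mug, calculator, stapler from where it was at the start of the episode below 0.03 m); the arm keeps its last pose, push and grip.
It fails at once if the key was forced in: over 20 N on a pin, or over 40 N on the lock before the turn (value of joint plug below 0.2 rad and (contact force between red_key and case above 40 N or contact force between red_key and pin0 above 20 N or contact force between red_key and pin1 above 20 N)).
It fails at once if the key was turned before it was home (value of joint plug above 0.45 rad and z of red_key_shoulder in the frame of lock above 0.006 m).
It fails at once if another key was disturbed (distance of any of yellow_key_head, black_key_head from where it was at the start of the episode above 0.015 m).
It fails at once if things on the counter were disturbed (distance of any of jar_a, jar_b, slip_box, mug, calculator, stapler from where it was at the start of the episode above 0.03 m).
It also fails if it takes over 64 s, if anything falls off the work surface, if the arm or the gripper's body presses on something with over 40 N, if the wrist force passes 120 N, or if a joint passes its speed limit or range.

ROBOT

A 7-joint arm with a two-finger parallel gripper is mounted at the origin on the work surface. World frame = base frame: x ahead of the robot, y to its left, z up, the work surface at z = 0. Lengths are in m, angles in degrees, forces in N, time in s.
With the tool pointing down it reaches from about 0.4 to 0.9 m from the base axis. Payload 5.5 kg.
Tool frame: the origin (TCP) lies where the fingers leave the gripper's body, on its centre line; the fingertips stand 73 mm ahead of it and the grasp point (between the pads) lies 54 mm ahead of it; z points along the fingers, y is the line along which they close (so a half turn about z gives the same grasp; the last joint's range is limited). The gripper opens to 85 mm and grips with 20 to 120 N. Pads are 22 mm wide; open, the fingers measure 114 mm over their backs; the gripper's body (76 mm by 85 mm) begins 54 mm behind the grasp point. The pads swing forward as they close: fully open they stand 13 mm farther back than shut.
Start: joints at [-54.19, 28.699, -24.465, 88.831, 12.651, 65.22, -12.049], TCP at [0.23, 0.608, 0.304] pointing down, gripper open.
Joint ranges: [-164.97, 164.97], [-17.58, 116.51], [-87.97, 89.64], [11.32, 138.91], [-80.73, 260.73], [10.89, 115.49], [-147.41, 147.41]. Speed limits (degrees/s): [147.25, 147.25, 180, 180, 180, 180, 180].

INTERFACE

Orientations are given as a 3x3 rotation matrix whose columns are the frame's x, y, z axes.
In Python, from cell import env gives the robot as it stands.
- The arm moves only by the shell command python3 -m creep 'ROWS' [FORCE]. ROWS is JSON, a list of rows, each a list of 7 numbers: the shift along the world's x, y, z in units of 25 mm (1.0 is 25 mm), then the turn, a rotation vector about the world's x, y, z in degrees, then the finger opening in mm, from 0 to 85.4. In form: [[tx, ty, tz, ax, ay, az, hand], ...]. A call has 1 to 5 rows; each row is the pose to reach, as a shift and turn from the pose commanded when the call began; what a row does not reach only later rows make up. A row lasts 1/10 s, in which the tool goes at most 50 mm and 8.59 degrees, less where a joint would pass 70% of its speed; a pose out of reach is approached as far as the arm can. A call with a gripper value outside its range is refused whole. The fingers move at their own pace and stop on an object; FORCE is the grip in N (left out, the last holds). Time passes only in rows, so rows that repeat a pose let the fingers close. It gives the time, the measured TCP pose, the force, the opening and the grip force at its end, in the units of the state.
- env.observe(): the state, without advancing time (a new reading comes with each control period).
- env.camera(name): name is "side" or "top" or "wrist"; returns a dict with "img" (420x560x3 uint8, red, green, blue), "fx", "fy", "cx", "cy" (pixels), "T" (4x4, takes a point from camera to world coordinates). Camera axes: x right, y down, z forward; pixel columns grow to the right and rows downward; lengths in m; the calibration is good to about 2 mm. The wrist camera is an equidistant fisheye: a pixel r from the principal point sees the ray r / f radians off the axis. A picture is of the moment at which its call begins. There is no depth.
- env.finish_job(): hands the job in; it is judged then, once.
Trained networks look in a picture, given as the dict that the camera call returned (one of the last four; its "shot" number tells which), for a name from the list of things; names that differ only in an ending like _2 or _b are one class to them, and where a whole thing is asked for, a point or a joint stands for the part that bears it (a point fixed in the world has none). Each returns a list of dicts, best first, with "confidence" (0 to 1); they miss things now and then, are a little off and sometimes report something else, mostly with a low value. They report only what shows in the picture. A call takes as long as a camera call.
- env.outline_of(thing, picture): "pixels" (420x560 bool, what is visible of it) and "centre" ([column, row] in pixels, amid what is visible of it).
The state is a dict: "t": time; "joint_positions": joint angles; "joint_velocities": joint speeds; "joint_efforts": joint torques, N m; "eef_pos": TCP position; "ee_rot": TCP orientation; "contact_force": force on the tool from outside, world axes, zero at the start; "ft_torque": the same for the moment, N m; "grip_width": finger opening in m; "grasp_force": force on a finger pad.
Only numpy, scipy, OpenCV 4.12 (cv2) and the standard library are available. Lean on these libraries where they do the work, as an engineer would, in place of code of your own. Each camera call takes 0.05 s, during which the arm holds its last target. There are 200 camera calls.

## Working session

There is one attempt and no reset: what is moved stays moved. The work goes in short steps, Python scripts to look and compute and a shell command to move; the robot and the scene stay as the last step left them, time stands still between calls to the robot, and variables do not carry over. Pictures are saved under pics/ and viewed, at most 10 in all, crops included, and the job is handed in when it is done.

```bash
mkdir -p pics; ls; cat > h.py <<'E'
import numpy as np, cv2
from cell import env
def save(c,n): cv2.imwrite('pics/'+n,c['img'][:,:,::-1])
def ray(c,u,v):
    x=(u-c['cx'])/c['fx'];y=(v-c['cy'])/c['fy']
    if c.get('fish'):
        r=np.hypot(x,y);d=np.array([x/r*np.sin(r),y/r*np.sin(r),np.cos(r)]) if r>1e-9 else np.array([0,0,1.])
    else: d=np.array([x,y,1.])
    T=c['T'];return T[:3,3],T[:3,:3]@d
def at(c,u,v,z):
    o,d=ray(c,u,v);return o+d*(z-o[2])/d[2]
def cam(n):
    c=env.camera(n);c['fish']=n=='wrist';return c
E
python3 - <<'E'
from h import *
for n in ['side','top','wrist']:
    c=cam(n);save(c,n+'0.png');print(n,c['T'][:3,3].round(3),c['T'][:3,2].round(2),c['fx'])
    for t,z in [('red_key_head',.066),('yellow_key_head',.066),('black_key_head',.066),('lock',.088),('stand',.04),('case',.085),('jar_b',.17),('mug',.1)]:
        r=env.outline_of(t,c)
        for q in r[:1]: print(t,round(q['confidence'],2),np.round(q['centre']),at(c,*q['centre'],z).round(3),q['pixels'].sum())
c=cv2.hconcat([cv2.imread('pics/top0.png'),cv2.imread('pics/side0.png')]);cv2.imwrite('pics/a.png',cv2.resize(c,(800,300)))
print(env.observe())
E
```

```text
pics
side [0.174 1.035 0.809] [ 0.24 -0.79 -0.56] 417.8966203955998
black_key_head 0.43 [234. 247.] [0.572 0.169 0.066] 10633
lock 0.82 [230. 248.] [0.569 0.205 0.088] 10530
stand 0.61 [296. 273.] [0.379 0.199 0.04 ] 347
case 0.64 [232. 251.] [0.56  0.208 0.085] 10728
jar_b 0.61 [251. 162.] [ 0.634 -0.161  0.17 ] 1433
mug 0.67 [301. 272.] [0.352 0.257 0.1  ] 374
top [0.327 0.009 1.326] [ 0.14 -0.01 -0.99] 474.570897381824
red_key_head 0.57 [375. 228.] [ 0.464 -0.262  0.066] 57
yellow_key_head 0.47 [458. 202.] [ 0.533 -0.487  0.066] 744
black_key_head 0.64 [405. 227.] [ 0.467 -0.342  0.066] 58
lock 0.77 [225. 180.] [0.591 0.138 0.088] 17316
stand 0.96 [388. 233.] [ 0.454 -0.304  0.04 ] 1042
case 0.62 [224. 182.] [0.585 0.142 0.085] 16933
jar_b 0.87 [112. 279.] [0.331 0.398 0.17 ] 2322
mug 0.55 [184. 275.] [0.34  0.238 0.1  ] 964
wrist [0.168 0.631 0.374] [ 0.24 -0.09 -0.97] 325.19226210127806
yellow_key_head 0.63 [196. 319.] [0.342 0.455 0.066] 4346
lock 0.61 [101. 395.] [0.424 0.239 0.088] 529
case 0.83 [101. 395.] [0.427 0.235 0.085] 566
jar_b 0.96 [199. 319.] [0.284 0.517 0.17 ] 41
[... 152 characters left out ...]
nt_velocities': array([-0.01365159, -0.04822882, -0.08551764, -0.0994329 , -0.07646757,
        0.02143976, -0.01526889]), 'joint_efforts': array([ 5.30872367e-04, -5.69376612e+01, -5.81072956e+00, -2.81333327e+01,
        1.27028284e-02,  1.88445592e-03,  3.35183358e-05]), 'eef_pos': array([0.23001958, 0.60792409, 0.30389618]), 'ee_rot': array([[-9.35281443e-01,  3.53904817e-01, -4.52785405e-05],
       [ 3.53904818e-01,  9.35281444e-01, -1.36045970e-05],
       [ 3.75334463e-05, -2.87484207e-05, -9.99999999e-01]]), 'contact_force': array([ 0.42985708, -0.1154519 ,  0.09647529]), 'ft_torque': array([0.01242868, 0.01179082, 0.04216969]), 'grasp_force': 0.0, 'grip_width': 0.08508062717070379}
```

View pics/top0.png

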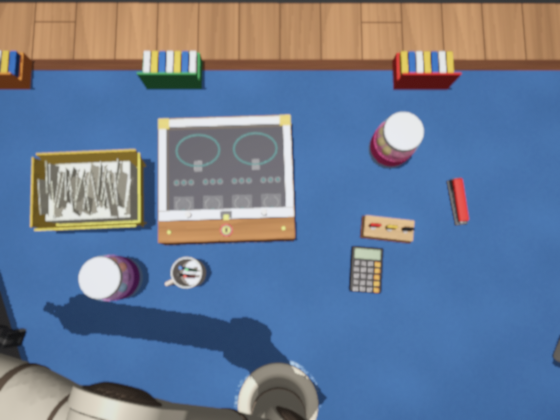

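View pics/side0.png

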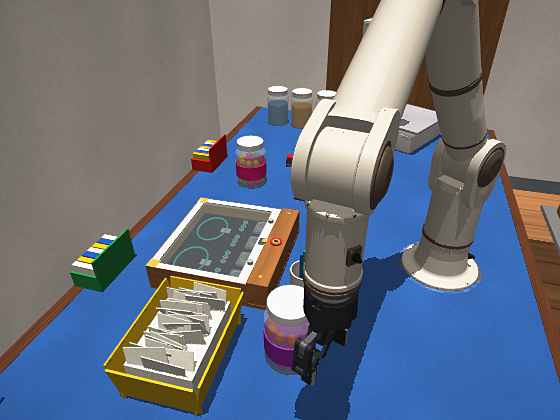

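```bash
python3 -m creep '[[1.6,-1.2,0.2,0,0,-8,60],[3.2,-2.4,0.4,0,0,-16,60],[4.8,-3.6,0.4,0,0,-24,60],[6.4,-4.8,0.4,0,0,-32,60],[8,-6,0.4,0,0,-40,60]]' 20; python3 - <<'E'
from h import *
print(env.observe()['joint_positions'])
c=cam('top')
for n,p,z in [('red',(375,226),.083),('yel',(391,228),.083),('blk',(406,229.5),.083),('lock',(226,230),.088),('railL',(160,243),.0),('railR',(296,239),0),('lidTL',(158,120),.085),('lidTR',(290,116),.085)]:
    print(n,at(c,*p,z).round(4))
E
```

```text
t: 1.85
eef_pos: [0.431, 0.4569, 0.3143]
ee_rot: [[-0.484, 0.875, 0.0], [0.875, 0.484, 0.001], [0.0, 0.001, -1.0]]
contact_force: [0.3, -0.0, 0.2]
grip_width: 0.0598
grasp_force: 0.0
[-39.40262013  24.53106589 -13.01646152  91.91699467   5.96475911
  64.18978145 -24.92374976]
red [ 0.4677 -0.2583  0.083 ]
yel [ 0.4622 -0.3005  0.083 ]
blk [ 0.4582 -0.34    0.083 ]
lock [0.4575 0.134  0.088 ]
railL [0.4307 0.3265 0.    ]
railR [ 0.4409 -0.0534  0.    ]
lidTL [0.7577 0.3218 0.085 ]
lidTR [ 0.7688 -0.0359  0.085 ]
```

```bash
python3 -m creep '[[0.5,-2,0,0,0,-7,60],[1,-4,0,0,0,-14,60],[1.4,-6,0,0,0,-21,60],[1.6,-8,0,0,0,-28,60],[1.8,-10,0,0,0,-35.6,60]]' && python3 -m creep '[[0,-2,0,0,0,0,60],[0,-4,0,0,0,0,60],[0,-6,0,0,0,0,60],[0,-8,-0.2,0,0,0,60],[0,-10,-0.5,0,0,0,60]]' && python3 -m creep '[[-0.1,-2,-0.4,0,0,0,60],[-0.2,-4,-0.8,0,0,0,60],[-0.3,-6,-1.2,0,0,0,60],[-0.3,-7.4,-1.6,0,0,0,60],[-0.3,-8.4,-2,0,0,0,60]]'; python3 - <<'E'
from h import *
print(env.observe()['joint_positions'],env.observe()['eef_pos'],env.observe()['ee_rot'])
c=cam('wrist');save(c,'w1.png')
for t in ['red_key_head','yellow_key_head','black_key_head','stand']:
    for q in env.outline_of(t,c)[:2]: print(t,q['confidence'],np.round(q['centre']),at(c,*q['centre'],.083 if t!='stand' else .04).round(4),q['pixels'].sum())
E
```

```text
t: 2.4
eef_pos: [0.4742, 0.2109, 0.3141]
ee_rot: [[0.115, 0.993, 0.001], [0.993, -0.115, 0.0], [0.0, 0.001, -1.0]]
contact_force: [1.4, -0.3, 0.8]
grip_width: 0.06
grasp_force: 0.0
t: 2.9
eef_pos: [0.4743, -0.0381, 0.3023]
ee_rot: [[0.109, 0.994, 0.002], [0.994, -0.109, 0.0], [0.0, 0.002, -1.0]]
contact_force: [0.7, 0.2, 0.2]
grip_width: 0.0598
grasp_force: 0.0
t: 3.4
eef_pos: [0.4661, -0.2499, 0.2515]
ee_rot: [[0.113, 0.994, 0.001], [0.994, -0.113, -0.001], [-0.001, 0.001, -1.0]]
contact_force: [-0.5, 0.0, 0.0]
grip_width: 0.0598
grasp_force: 0.0
[ 12.01512403  18.40023     15.85791367 110.35143032  -6.20919088
  51.99632976  24.44419791] [ 0.46609722 -0.24985479  0.25146758] [[ 1.12895783e-01  9.93606633e-01  6.33344796e-04]
 [ 9.93605847e-01 -1.12894749e-01 -1.48188129e-03]
 [-1.40090578e-03  7.96593241e-04 -9.99998701e-01]]
red_key_head 0.93 [291. 206.] [ 0.4713 -0.2527  0.083 ] 570
red_key_head 0.29 [179. 188.] [ 0.3865 -0.2282  0.083 ] 9953
yellow_key_head 0.97 [290. 254.] [ 0.4662 -0.2925  0.083 ] 569
yellow_key_head 0.48 [406. 360.] [ 0.5722 -0.4307  0.083 ] 505
black_key_head 0.78 [291. 298.] [ 0.4622 -0.3346  0.083 ] 514
stand 0.98 [290. 230.] [ 0.4672 -0.2875  0.04  ] 7133
```

View pics/w1.png

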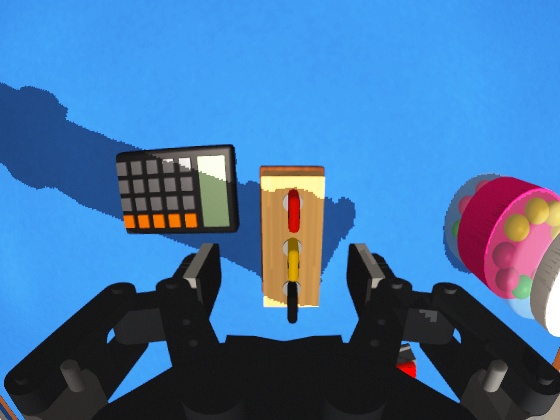

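```bash
python3 - <<'E'
from h import *
c=cam('wrist');o=env.observe()
print(c['T'][:3,3],c['T'][:3,:3])
for t in ['red_key_head','yellow_key_head','black_key_head']:
    q=env.outline_of(t,c)[0];v,u=np.nonzero(q['pixels']);print(t,at(c,*q['centre'],.066).round(4),u.min(),u.max(),v.min(),v.max(),at(c,u.mean(),v.min(),.083).round(4),at(c,u.mean(),v.max(),.083).round(4),at(c,u.mean(),v.min(),.066))
E
```

```text
[ 0.47377106 -0.17991718  0.32131332] [[ 9.93925470e-01 -1.06180445e-01 -2.89460478e-02]
 [-1.10055246e-01 -9.59070865e-01 -2.60904042e-01]
 [-5.84039449e-05  2.62504837e-01 -9.64930675e-01]]
red_key_head [ 0.4738 -0.2591  0.066 ] 283 302 195 238 [ 0.4741 -0.2395  0.083 ] [ 0.4706 -0.2742  0.083 ] [ 0.47415751 -0.24377053  0.066     ]
yellow_key_head [ 0.4661 -0.301   0.066 ] 282 300 243 286 [ 0.4694 -0.2783  0.083 ] [ 0.4655 -0.3174  0.083 ] [ 0.46912337 -0.2853286   0.066     ]
black_key_head [ 0.4612 -0.3465  0.066 ] 282 299 285 328 [ 0.4652 -0.3163  0.083 ] [ 0.4607 -0.3617  0.083 ] [ 0.46462236 -0.32608162  0.066     ]
```

```bash
python3 -m creep '[[0.22,-0.34,-1.3,0,0,0,45],[0.22,-0.34,-2.6,0,0,0,40],[0.22,-0.34,-3.9,0,0,0,35],[0.22,-0.34,-4.9,0,0,0,30],[0.22,-0.34,-5.2,0,0,0,30]]' 20 && python3 - <<'E'
from h import *
o=env.observe();print(o['eef_pos'],o['grip_width'],o['contact_force'])
c=cam('wrist');save(c,'w2.png')
E
```

```text
t: 4.35
eef_pos: [0.471, -0.2532, 0.1193]
ee_rot: [[0.109, 0.994, -0.004], [0.994, -0.109, 0.002], [0.002, -0.004, -1.0]]
contact_force: [0.3, 0.8, -1.8]
grip_width: 0.03
grasp_force: 0.0
[ 0.47103112 -0.25321923  0.11925535] 0.029955039053159053 [ 0.31286852  0.81387308 -1.7871179 ]
```

View pics/w2.png

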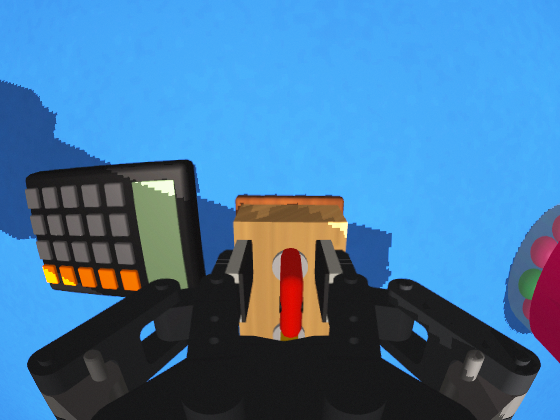

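```bash
python3 -m creep '[[0,-0.1,0,0,0,0,20],[0,-0.1,0,0,0,0,10],[0,-0.1,0,0,0,0,4],[0,-0.1,0,0,0,0,2],[0,-0.1,0,0,0,0,2]]' 20 && python3 -m creep '[[0,0,0,0,0,0,2],[0,0,0,0,0,0,0],[0,0,0,0,0,0,0],[0,0,0,0,0,0,0]]' 60
```

```text
t: 4.9
eef_pos: [0.4733, -0.2582, 0.1232]
ee_rot: [[0.11, 0.994, 0.003], [0.994, -0.11, -0.001], [-0.001, 0.003, -1.0]]
contact_force: [0.5, -0.1, 6.5]
grip_width: 0.009
grasp_force: 22.7
t: 5.3
eef_pos: [0.4733, -0.2582, 0.1232]
ee_rot: [[0.11, 0.994, 0.003], [0.994, -0.11, -0.001], [-0.001, 0.003, -1.0]]
contact_force: [-0.9, 0.6, 7.2]
grip_width: 0.0082
grasp_force: 60.0
```

```bash
python3 -m creep '[[0,0,0.4,0,0,0,0],[0,0,0.9,0,0,0,0],[0,0,1.8,0,0,0,0],[0,0,3,0,0,0,0],[0,0,4,0,0,0,0]]' && python3 -m creep '[[0,2,0.5,0,0,8.4,0],[0,4,1,0,0,16.8,0],[0,6,1,0,0,25.2,0],[0,8,1,0,0,33.6,0],[0,10,1,0,0,42,0]]' && python3 -m creep '[[0,1.5,0,0,0,8.4,0],[0,3,0,0,0,16.8,0],[0,4.2,0,0,0,25.2,0],[0,5,0,0,0,33.6,0],[-0.4,5.5,0,0,0,42,0]]' && python3 -m creep '[[-0.3,0.2,-0.2,0,0,7,0],[-0.3,0.2,-0.6,0,0,14,0],[-0.3,0.2,-0.6,0,0,14,0]]'; python3 - <<'E'
from h import *
o=env.observe();print(o['eef_pos'],o['ee_rot'],o['grip_width'],o['joint_positions'])
c=cam('wrist');save(c,'w3.png')
c=cam('top')
for t,z in [('red_key_head',.16)]:
  for q in env.outline_of(t,c)[:1]: print(t,q['confidence'],q['centre'],at(c,*q['centre'],z))
E
```

```text
t: 5.8
eef_pos: [0.4719, -0.2573, 0.2236]
ee_rot: [[0.11, 0.994, 0.0], [0.994, -0.11, 0.0], [0.0, -0.0, -1.0]]
contact_force: [1.0, 0.1, -0.3]
grip_width: 0.0083
grasp_force: 59.1
t: 6.3
eef_pos: [0.4716, -0.0087, 0.2478]
ee_rot: [[-0.588, 0.809, 0.001], [0.809, 0.588, -0.0], [-0.001, 0.001, -1.0]]
contact_force: [1.5, 0.7, -0.7]
grip_width: 0.0086
grasp_force: 59.1
t: 6.8
eef_pos: [0.4625, 0.1291, 0.2476]
ee_rot: [[-0.979, 0.206, 0.001], [0.206, 0.979, 0.0], [-0.001, 0.001, -1.0]]
contact_force: [-0.9, -0.3, -0.7]
grip_width: 0.008
grasp_force: 59.1
t: 7.1
eef_pos: [0.4535, 0.1317, 0.2313]
ee_rot: [[-1.0, -0.031, -0.002], [-0.031, 1.0, -0.001], [0.002, -0.001, -1.0]]
contact_force: [0.2, 0.1, -0.2]
grip_width: 0.0082
grasp_force: 59.1
[0.45351781 0.1317425  0.23133041] [[-0.99952402 -0.03079588 -0.0018278 ]
 [-0.03079371  0.99952504 -0.00120493]
 [ 0.00186404 -0.00114808 -0.9999976 ]] 0.00816995712530102 [ -9.04320766  14.82304889 -11.88092865 117.86690581   4.11418961
  47.81007049  68.45310824]
red_key_head 0.72 [390.4, 228.9] [ 0.45164727 -0.27968975  0.16      ]
```

View pics/w3.png

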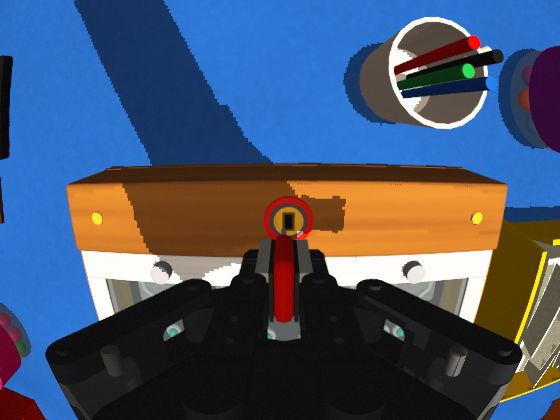

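```bash
cat >> h.py <<'E'
def proj(c,P):
    p=np.linalg.inv(c['T'])@np.r_[P,1];p=p[:3]
    if c.get('fish'):
        r=np.hypot(p[0],p[1]);th=np.arctan2(r,p[2]);return np.array([c['cx']+c['fx']*th*p[0]/r,c['cy']+c['fy']*th*p[1]/r])
    return np.array([c['cx']+c['fx']*p[0]/p[2],c['cy']+c['fy']*p[1]/p[2]])
def crop(c,n,u,v,w=60,k=6):
    cv2.imwrite('pics/'+n,cv2.resize(c['img'][int(v-w*.75):int(v+w*.75),int(u-w):int(u+w),::-1],None,fx=k,fy=k,interpolation=cv2.INTER_CUBIC))
E
python3 - <<'E'
from h import *
c=cam('wrist');o=env.observe();e=o['eef_pos']
im=cv2.cvtColor(c['img'],cv2.COLOR_RGB2HSV)
crop(c,'c3.png',285,245,60,6)
print('tip',proj(c,e-[0,0,.109]),'shoulder',proj(c,e-[0,0,.083]),'headtop',proj(c,e-[0,0,.040]))
print('lock',at(c,288.5,219,.088),at(c,289,221.5,.088))
print(e,c['T'])
E
```

```text
tip [284.55110816 232.21227191] shoulder [284.59197939 249.96145355] headtop [284.68414765 293.6885128 ]
lock [0.45835137 0.13460322 0.088     ] [0.46016745 0.13500332 0.088     ]
[0.45503949 0.13175562 0.23221899] [[-0.02467069  0.96483923  0.26168037  0.38840323]
 [ 0.99969303  0.02440768  0.0042557   0.12989396]
 [-0.00228094  0.26170503 -0.96514521  0.30189577]
 [ 0.          0.          0.          1.        ]]
```

View pics/c3.png

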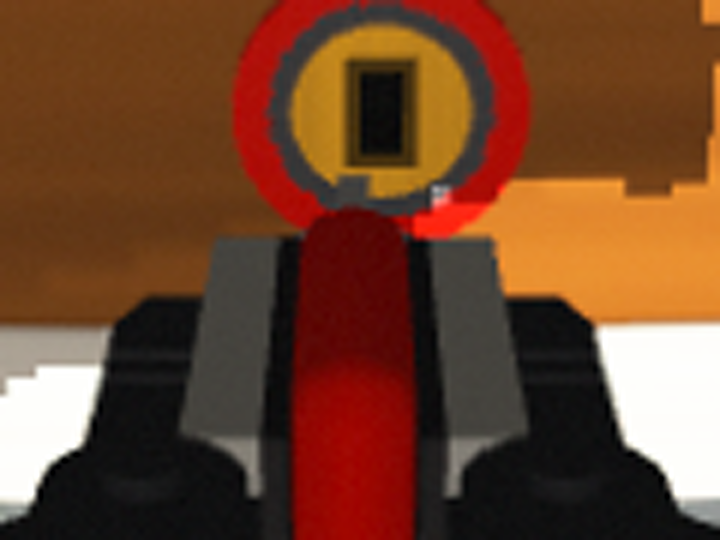

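```bash
python3 - <<'E'
from h import *
c=cam('wrist');e=env.observe()['eef_pos']
f=at(c,283.5,229.5,.1245);k=at(c,288.5,218.7,.088)
a=at(c,225+381/6,200+62/6,.088);b=at(c,225+381/6,200+165/6,.088);print('mouth',a,b)
print('front edge-e',f-e,'lock',k,'shift wanted',(k-(f+[.004,0,0]))/.025, e)
E
```

```text
mouth [0.45228164 0.13450684 0.088     ] [0.46478321 0.13487858 0.088     ]
front edge-e [-0.00199959 -0.0006551  -0.10767498] lock [0.45832069 0.13468561 0.088     ] shift wanted [ 0.04976864  0.14062471 -1.46      ] [0.45507607 0.13182509 0.23217498]
```

```bash
python3 -m creep '[[0.03,0.14,-0.4,0,0,0,0],[0.05,0.14,-0.8,0,0,0,0],[0.05,0.14,-1.15,0,0,0,0],[0.05,0.14,-1.15,0,0,0,0]]' && python3 - <<'E'
from h import *
c=cam('wrist');o=env.observe();print(o['eef_pos'],o['contact_force'])
p=proj(c,o['eef_pos']-[0,0,.109]);print(p);crop(c,'c4.png',int(p[0]),int(p[1]),40,9);print(at(c,p[0],p[1],.088))
E
```

```text
t: 7.75
eef_pos: [0.4548, 0.1352, 0.2009]
ee_rot: [[-1.0, -0.029, -0.004], [-0.029, 1.0, -0.001], [0.004, -0.001, -1.0]]
contact_force: [0.2, 1.0, 0.2]
grip_width: 0.0083
grasp_force: 59.1
[0.4551756  0.13531535 0.20157977] [-0.45856235 -0.03532662  1.02957686]
[284.77596863 233.80701886]
[0.45688747 0.13536977 0.088     ]
```

View pics/c4.png

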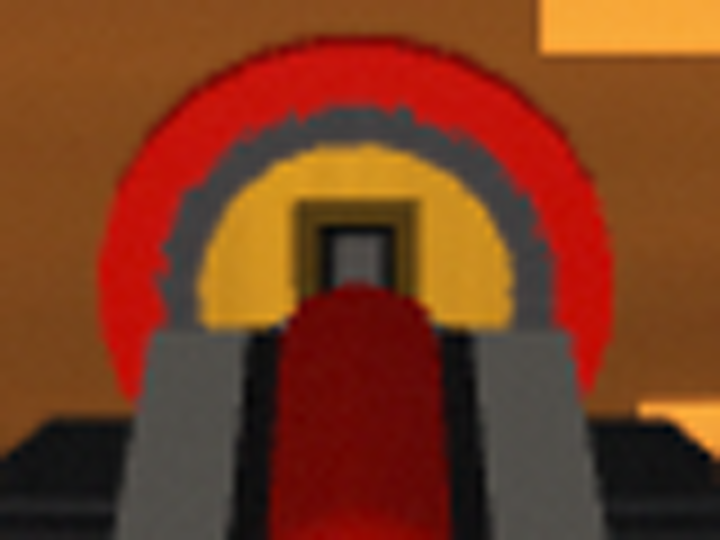

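```bash
python3 -m creep '[[0.06,0,0,0,0,0,0],[0.06,0,-0.1,0,0,0,0],[0.06,0,-0.2,0,0,0,0],[0.06,0,-0.28,0,0,0,0],[0.06,0,-0.28,0,0,0,0]]'
```

```text
t: 8.3
eef_pos: [0.4572, 0.1355, 0.1955]
ee_rot: [[-1.0, -0.029, -0.0], [-0.029, 1.0, -0.0], [0.0, -0.0, -1.0]]
contact_force: [-0.7, 0.2, -0.3]
grip_width: 0.0083
grasp_force: 59.1
```

```bash
python3 -m creep '[[0,0,-0.04,0,0,0,0],[0,0,-0.08,0,0,0,0],[0,0,-0.08,0,0,0,0]]';python3 -m creep '[[0,0,-0.04,0,0,0,0],[0,0,-0.08,0,0,0,0],[0,0,-0.08,0,0,0,0]]'
```

```text
t: 8.6
eef_pos: [0.4574, 0.1355, 0.1937]
ee_rot: [[-1.0, -0.029, -0.0], [-0.029, 1.0, -0.0], [0.0, -0.0, -1.0]]
contact_force: [-0.2, -0.2, 0.3]
grip_width: 0.0083
grasp_force: 59.1
t: 8.9
eef_pos: [0.4573, 0.1356, 0.1916]
ee_rot: [[-1.0, -0.029, -0.0], [-0.029, 1.0, -0.0], [0.0, -0.0, -1.0]]
contact_force: [-0.2, -0.2, -0.3]
grip_width: 0.0086
grasp_force: 59.1
```

```bash
python3 -m creep '[[0,0,-0.03,0,0,0,0],[0,0,-0.03,0,0,0,0]]';python3 -m creep '[[0,0,-0.03,0,0,0,0],[0,0,-0.03,0,0,0,0]]'
```

```text
t: 9.1
eef_pos: [0.4574, 0.1356, 0.1909]
ee_rot: [[-1.0, -0.029, -0.0], [-0.029, 1.0, 0.0], [0.0, 0.0, -1.0]]
contact_force: [-0.6, -0.3, -1.3]
grip_width: 0.0084
grasp_force: 59.1
t: 9.3
eef_pos: [0.4574, 0.1355, 0.1902]
ee_rot: [[-1.0, -0.029, -0.0], [-0.029, 1.0, -0.0], [0.0, -0.0, -1.0]]
contact_force: [-1.0, -0.7, 0.2]
grip_width: 0.0084
grasp_force: 59.1
```

```bash
for i in 1 2 3; do python3 -m creep '[[0,0,-0.03,0,0,0,0],[0,0,-0.03,0,0,0,0]]' | egrep 'eef|contact'; done
```

```text
eef_pos: [0.4574, 0.1356, 0.1896]
contact_force: [-0.8, -0.4, 2.7]
eef_pos: [0.4574, 0.1356, 0.1891]
contact_force: [-2.9, -0.3, 5.6]
eef_pos: [0.4574, 0.1358, 0.1888]
contact_force: [-4.1, -0.3, 10.1]
```

```bash
python3 -m creep '[[0,0,0.02,0,0,0,0],[0.05,0,0.02,0,0,0,0],[0.1,0,0.02,0,0,0,0]]' | egrep 'eef|contact'; python3 -m creep '[[-0.1,0,0,0,0,0,0],[-0.15,0,0,0,0,0,0],[-0.2,0,0,0,0,0,0]]'| egrep 'eef|contact'
```

```text
eef_pos: [0.4582, 0.1358, 0.1888]
contact_force: [-9.9, 0.2, 12.9]
eef_pos: [0.4553, 0.1357, 0.1888]
contact_force: [-0.5, -0.3, -0.3]
```

```bash
for i in 1 2; do python3 -m creep '[[0,0,-0.02,0,0,0,0],[0,0,-0.02,0,0,0,0]]' | egrep 'eef|contact'; done; python3 -m creep '[[0.03,0,0,0,0,0,0],[0.06,0,0,0,0,0,0]]'| egrep 'eef|contact'
```

```text
eef_pos: [0.4552, 0.1356, 0.1882]
contact_force: [0.0, -0.3, 3.4]
eef_pos: [0.4551, 0.1356, 0.1876]
contact_force: [-1.2, -0.9, 4.7]
eef_pos: [0.4556, 0.1355, 0.1872]
contact_force: [-3.0, -0.8, 1.8]
```

```bash
for i in 1 2; do python3 -m creep '[[0.02,0,0,0,0,0,0],[0.04,0,0,0,0,0,0]]' | egrep 'eef|contact'; done; python3 -m creep '[[-0.05,0,0,0,0,0,0],[-0.1,0,0,0,0,0,0],[-0.14,0,0,0,0,0,0]]'| egrep 'eef|contact';python3 -m creep '[[0,0,-0.02,0,0,0,0],[0,0,-0.03,0,0,0,0]]' | egrep 'eef|contact'
```

```text
eef_pos: [0.456, 0.1352, 0.1867]
contact_force: [-5.7, -0.6, 0.5]
eef_pos: [0.4568, 0.1352, 0.1866]
contact_force: [-3.9, 0.1, 0.7]
eef_pos: [0.4557, 0.1356, 0.1877]
contact_force: [-0.1, -0.7, 0.2]
eef_pos: [0.4556, 0.1357, 0.1871]
contact_force: [-1.2, 0.3, -0.5]
```

```bash
for i in 1 2 3; do python3 -m creep '[[0,0,-0.03,0,0,0,0],[0,0,-0.03,0,0,0,0]]' | egrep 'eef|contact'; done; python3 -m creep '[[0.04,0,0,0,0,0,0],[0.08,0,0,0,0,0,0]]'| egrep 'eef|contact'
```

```text
eef_pos: [0.4553, 0.1356, 0.1861]
contact_force: [-0.3, -0.6, -0.9]
eef_pos: [0.4552, 0.1356, 0.1853]
contact_force: [-0.2, -0.2, -1.3]
eef_pos: [0.4552, 0.1356, 0.1845]
contact_force: [1.2, 0.4, -0.6]
eef_pos: [0.4563, 0.1355, 0.1843]
contact_force: [-3.1, -0.3, -0.4]
```

```bash
for i in 1 2 3; do python3 -m creep '[[0,0,-0.03,0,0,0,0],[0,0,-0.03,0,0,0,0]]' | egrep 'eef|contact'; done
```

```text
eef_pos: [0.4562, 0.1354, 0.1834]
contact_force: [-2.7, -0.2, -0.0]
eef_pos: [0.4563, 0.1354, 0.1827]
contact_force: [-3.1, 0.7, -1.7]
eef_pos: [0.4564, 0.1355, 0.182]
contact_force: [-3.8, 0.5, -1.3]
```

```bash
for i in 1 2 3; do python3 -m creep '[[0,0,-0.03,0,0,0,0],[0,0,-0.03,0,0,0,0]]' | egrep 'eef|contact'; done
```

```text
eef_pos: [0.4565, 0.1355, 0.1813]
contact_force: [-4.0, -0.2, 0.5]
eef_pos: [0.457, 0.1356, 0.1808]
contact_force: [-4.4, -1.0, 1.8]
eef_pos: [0.4574, 0.1357, 0.1802]
contact_force: [-3.5, -0.5, 3.2]
```

```bash
for i in 1 2 3; do python3 -m creep '[[-0.02,0,0,0,0,0,0],[-0.04,0,0,0,0,0,0]]' | egrep 'eef|contact'; done
```

```text
eef_pos: [0.457, 0.1357, 0.1804]
contact_force: [-1.2, 0.3, 2.5]
eef_pos: [0.4564, 0.1358, 0.1806]
contact_force: [2.0, -0.3, 2.7]
eef_pos: [0.4555, 0.1358, 0.1808]
contact_force: [3.6, -0.2, 4.1]
```

```bash
python3 -m creep '[[-0.03,0,0,0,0,0,0],[-0.03,0,0,0,0,0,0]]' | egrep 'eef|contact'; for i in 1 2; do python3 -m creep '[[0.04,0,0,0,0,0,0],[0.08,0,0,0,0,0,0]]' | egrep 'eef|contact'; done;  python3 -m creep '[[0,0,-0.03,0,0,0,0],[0,0,-0.03,0,0,0,0]]' | egrep 'eef|contact'
```

```text
eef_pos: [0.4547, 0.1358, 0.1809]
contact_force: [3.9, 0.8, 5.9]
eef_pos: [0.4559, 0.1358, 0.1807]
contact_force: [1.0, 0.8, 6.4]
eef_pos: [0.4571, 0.1358, 0.1802]
contact_force: [-0.3, 1.1, 6.0]
eef_pos: [0.457, 0.1357, 0.1792]
contact_force: [2.1, 0.4, 2.1]
```

```bash
python3 -m creep '[[0.04,0,-0.02,0,0,0,0],[0.04,0,-0.03,0,0,0,0]]' | egrep 'eef|contact'; for i in 1 2 3; do python3 -m creep '[[-0.03,0,0,0,0,0,0],[-0.06,0,0,0,0,0,0]]' | egrep 'eef|contact'; done
```

```text
eef_pos: [0.4574, 0.1354, 0.178]
contact_force: [-0.1, 0.5, 0.5]
eef_pos: [0.4568, 0.1353, 0.1782]
contact_force: [3.5, -0.3, -1.8]
eef_pos: [0.4563, 0.1356, 0.1789]
contact_force: [4.4, -0.1, -1.0]
eef_pos: [0.4552, 0.1358, 0.1793]
contact_force: [5.5, -0.2, 0.3]
```

```bash
for i in 1 2; do python3 -m creep '[[0.03,0,0,0,0,0,0],[0.06,0,0,0,0,0,0]]' | egrep 'eef|contact'; done; python3 -m creep '[[0,0,-0.03,0,0,0,0],[0,0,-0.03,0,0,0,0]]' | egrep 'eef|contact'
```

```text
eef_pos: [0.4558, 0.1358, 0.179]
contact_force: [4.1, 0.0, 0.5]
eef_pos: [0.4563, 0.1356, 0.1784]
contact_force: [2.1, 0.6, -0.5]
eef_pos: [0.4562, 0.1354, 0.1774]
contact_force: [3.2, -0.3, -1.1]
```

```bash
for i in 1 2 3 4 5; do python3 -m creep '[[0,0,-0.03,0,0,0,0],[0,0,-0.03,0,0,0,0]]' | egrep 'eef|contact'; done
```

```text
eef_pos: [0.4563, 0.1354, 0.1767]
contact_force: [3.4, -0.0, -0.2]
eef_pos: [0.4564, 0.1355, 0.1761]
contact_force: [1.5, 0.4, -1.4]
eef_pos: [0.4564, 0.1355, 0.1753]
contact_force: [0.6, -0.8, -0.6]
eef_pos: [0.4564, 0.1355, 0.1746]
contact_force: [1.2, -0.8, -0.6]
eef_pos: [0.4565, 0.1355, 0.1739]
contact_force: [1.1, 0.5, -0.9]
```

```bash
for i in 1 2 3 4 5; do python3 -m creep '[[0,0,-0.03,0,0,0,0],[0,0,-0.03,0,0,0,0]]' | egrep 'eef|contact'; done
```

```text
eef_pos: [0.4565, 0.1355, 0.1731]
contact_force: [1.0, -0.5, 0.2]
eef_pos: [0.4565, 0.1355, 0.1724]
contact_force: [0.4, 0.4, -1.0]
eef_pos: [0.4566, 0.1355, 0.1717]
contact_force: [1.3, -0.0, -0.1]
eef_pos: [0.4567, 0.1356, 0.1712]
contact_force: [-0.5, -0.5, 2.4]
eef_pos: [0.4569, 0.1357, 0.1711]
contact_force: [-1.7, -0.4, 10.0]
```

```bash
python3 -m creep '[[0,0,0,0,0,0,0],[0,0,0,0,0,0,0],[0,0,0,0,0,-5,0],[0,0,0,0,0,-10,0],[0,0,0,0,0,-16,0]]' ;python3 -m creep '[[0,0,0,0,0,0,0]]'; python3 -c "
from cell import env;o=env.observe();print(o['ft_torque'],o['joint_positions'])"
```

```text
t: 19.3
eef_pos: [0.457, 0.1357, 0.1711]
ee_rot: [[-0.968, 0.251, 0.001], [0.251, 0.968, 0.0], [-0.001, 0.001, -1.0]]
contact_force: [-2.2, -0.8, 8.8]
grip_width: 0.0083
grasp_force: 60.5
t: 19.4
eef_pos: [0.457, 0.1357, 0.1711]
ee_rot: [[-0.968, 0.25, 0.001], [0.25, 0.968, 0.0], [-0.001, 0.0, -1.0]]
contact_force: [-0.9, -0.7, 8.9]
grip_width: 0.0086
grasp_force: 60.5
[-0.19906506  0.41126638  0.0374534 ] [-13.30328058  20.5849349   -7.5631149  119.86524793   4.16964455
  39.74294538  51.91755124]
```

```bash
python3 -m creep '[[0,0,0,0,0,-7,0],[0,0,0,0,0,-14,0],[0,0,0,0,0,-21,0],[0,0,0,0,0,-28,0],[0,0,0,0,0,-28,0]]' ;python3 -m creep '[[0,0,0,0,0,-7,0],[0,0,0,0,0,-14,0],[0,0,0,0,0,-21,0],[0,0,0,0,0,-21,0]]'
```

```text
t: 19.9
eef_pos: [0.4574, 0.1361, 0.1712]
ee_rot: [[-0.737, 0.676, 0.002], [0.676, 0.737, 0.001], [-0.001, 0.002, -1.0]]
contact_force: [-0.6, -0.5, 6.1]
grip_width: 0.0082
grasp_force: 60.2
t: 20.3
eef_pos: [0.4577, 0.1363, 0.1712]
ee_rot: [[-0.446, 0.895, 0.003], [0.895, 0.446, 0.001], [-0.0, 0.003, -1.0]]
contact_force: [0.9, 1.0, 5.4]
grip_width: 0.0079
grasp_force: 59.9
```

```bash
T='from cell import env;o=env.observe();print(o["ft_torque"])'; python3 -c "$T"; python3 -m creep '[[0,0,0,0,0,-7,0],[0,0,0,0,0,-14,0],[0,0,0,0,0,-21,0],[0,0,0,0,0,-25,0],[0,0,0,0,0,-25,0]]';python3 -c "$T"; python3 -m creep '[[0,0,0,0,0,-4,0],[0,0,0,0,0,-8,0],[0,0,0,0,0,-8,0]]';python3 -c "$T"
```

```text
[ 0.18493372 -0.04365067 -0.00141979]
t: 20.8
eef_pos: [0.4582, 0.1364, 0.1712]
ee_rot: [[-0.029, 1.0, 0.004], [1.0, 0.029, 0.001], [0.001, 0.004, -1.0]]
contact_force: [2.5, 0.9, 5.1]
grip_width: 0.0081
grasp_force: 59.9
[ 0.24318101 -0.68739649  0.07897599]
t: 21.1
eef_pos: [0.4583, 0.1363, 0.1712]
ee_rot: [[0.109, 0.994, 0.004], [0.994, -0.109, 0.001], [0.002, 0.004, -1.0]]
contact_force: [4.6, 1.7, 5.0]
grip_width: 0.0082
grasp_force: 59.9
[ 0.39262813 -0.91951127  0.0399499 ]
```

```bash
python3 -m creep '[[0,0,0,0,0,-2,0],[0,0,0,0,0,-4,0],[0,0,0,0,0,-4,0],[0,0,0,0,0,-4,0],[0,0,0,0,0,-4,0]]'; python3 - <<'E'
from h import *
o=env.observe();print(o['ft_torque'],o['joint_positions'])
c=cam('wrist');save(c,'w5.png')
E
```

```text
t: 21.6
eef_pos: [0.4584, 0.1362, 0.1712]
ee_rot: [[0.176, 0.984, 0.004], [0.984, -0.176, 0.001], [0.002, 0.004, -1.0]]
contact_force: [3.6, 1.4, 5.8]
grip_width: 0.0081
grasp_force: 59.9
[ 0.4206469  -0.93697461  0.07649314] [-29.48490399  20.6385876   11.39185389 120.33361966  -6.31286277
  39.33207104 -24.05034052]
```

View pics/w5.png

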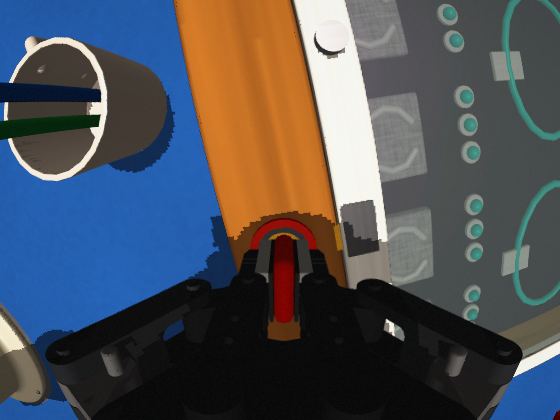

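```bash
python3 - <<'E'
from h import *
c=cam('wrist');crop(c,'c5.png',320,240,48,8)
E
```

```text
(no output)
```

View pics/c5.png

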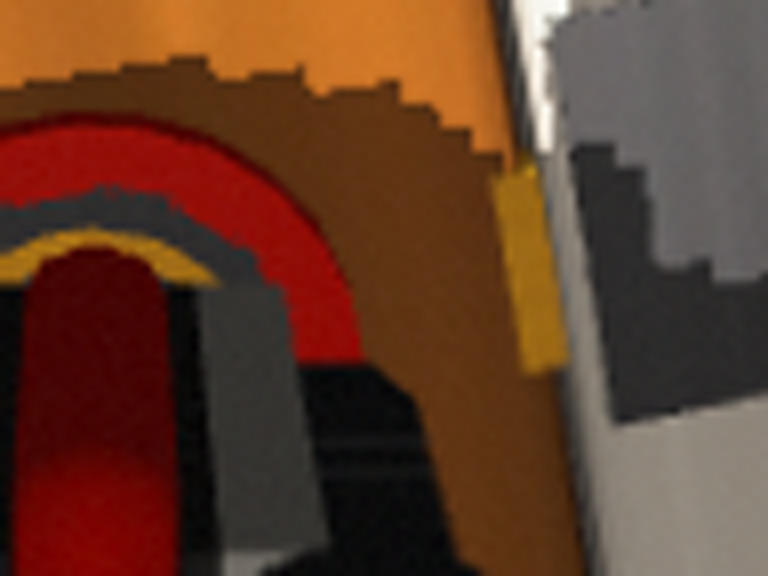

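```bash
python3 -m creep '[[0,0,0,0,0,-1.5,0],[0,0,0,0,0,-3,0],[0,0,0,0,0,-3,0],[0,0,0,0,0,-3,0],[0,0,0,0,0,-3,0]]'; python3 - <<'E'
from h import *
print(np.mean([ (cam('wrist'),env.observe()['ft_torque'])[1] for _ in range(3)],0))
c=cam('wrist')
im=c['img'];print(at(c,280+48*0+ (540-384)/8+40,240-36+(180/8),.09))
h=cv2.cvtColor(im[215:255,325:350],cv2.COLOR_RGB2HSV);m=(h[...,0]>19)&(h[...,0]<27)&(h[...,1]>180)&(h[...,2]>110)
v,u=np.nonzero(m);print(len(u),u.max()+325,[u[v==r].max()+325 for r in np.unique(v)])
E
```

```text
t: 22.2
eef_pos: [0.4585, 0.1362, 0.1712]
ee_rot: [[0.228, 0.974, 0.004], [0.974, -0.228, 0.001], [0.002, 0.004, -1.0]]
contact_force: [3.8, 2.4, 4.4]
grip_width: 0.0081
grasp_force: 59.9
[ 0.36870616 -1.08591394  0.05275825]
[0.4882814  0.14179374 0.09      ]
1 334 [np.int64(334)]
```

```bash
python3 -c "
from cell import env;print(env.finish_job())"
```

```text
the job is handed in; nothing more can be done
None
```

The red key is fully home in the lock and turned clockwise, still gripped at about 60 N against the spring. In the last close-up before a final 3° turn, the bolt tongue was drawn back to the lid frame's edge; I estimate the plug at about 1.5 rad, and the job is handed in (no verdict came back).

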